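Clamp the specimen plates in the sample press

ROBOT

A 6-joint arm with a two-finger parallel gripper is mounted at the origin on the work surface. World frame = base frame: x ahead of the robot, y to its left, z up, the work surface at z = 0. Lengths are in mm, angles in degrees, forces in N, time in s.
With the tool pointing down it reaches from about 350 to 850 mm from the base axis. Payload 8.1 kg.
Tool frame: the origin (TCP) lies where the fingers leave the gripper's body, on its centre line; the fingertips stand 84 mm ahead of it and the grasp point (between the pads) lies 65 mm ahead of it; z points along the fingers, y is the direction in which the jaws open and shut (so a half turn about z gives the same grasp; the last joint's range is limited). The gripper opens to 93 mm and grips with 3 to 60 N. Pads are 15 mm wide; open, the fingers measure 128 mm over their backs; the gripper's body (75 mm by 188 mm) begins 65 mm behind the grasp point.
Start: joints at [-78.289, 7.471, 85.268, -0, 87.261, -4.893], TCP at [171.477, -574.98, 302.735] pointing down, gripper open.
Joint ranges: [-169.43, 169.43], [-51.17, 129.36], [1.28, 143.12], [-76.62, 256.62], [0, 156.53], [-152.29, 152.29]. Speed limits (degrees/s): [136.94, 136.94, 159.86, 180, 180, 180].

INTERFACE

Orientations are given as [roll, pitch, yaw] about the fixed x, y, z axes, in that order (R = Rz(yaw) Ry(pitch) Rx(roll)).
In Python, from station import env gives the robot as it stands. The module is installed in compiled form; this text tells all that it offers. Calls block until the motion is done:
- env.goto(position, orientation): joint-space move of the TCP to a pose.
- env.move_linear(position, frame=None, vel=150, contact_N=None): straight line of the TCP; frame=None keeps the orientation; vel is the mean speed in mm/s. With contact_N (N) it stops when the force on the tool has changed by that much, and returns True; else False.
- env.set_joints(angles): joint-space move.
- env.set_gripper(opening, force=None): finger opening in mm; force is the grip in N (None keeps the last); returns when the fingers have stopped.
- env.dwell(seconds).
- env.inverse_kinematics(position, orientation): joint angles nearest the present ones, or None.
- env.camera(name): name is "scene" or "side" or "wrist"; returns a dict with "frame" (400x640x3 uint8, red, green, blue), "vertical_fov" (degrees; the focal length in pixels is half the picture's height over the tangent of half this angle, whatever the lens; pixels are square), "cx", "cy" (the principal point, pixels), "view" (4x4, takes a point from world to camera coordinates). Camera axes: x right, y up, looking along -z (the intrinsics and any distortion apply to the point x, -y, -z); pixel columns grow to the right and rows downward; lengths in mm; the calibration is good to about 2 mm. A picture is of the moment at which its call begins. There is no depth.
A pose or a line that the arm cannot do raises env.Unreachable and nothing moves.
- env.job_done(): hands the job in, once; it reports no verdict.
Readings, each from a call of its own:
- env.read_clock(): time.
- env.read_joints(): joint angles.
- env.read_joint_velocities(): joint speeds.
- env.read_effort(): joint torques, N m.
- env.read_eef_pos(): TCP position.
- env.read_tool_rot(): TCP orientation.
- env.read_force(): force on the tool from outside, world axes, zero at the start.
- env.read_ft_torque(): the same for the moment, N m.
- env.read_width(): finger opening in mm.
Only numpy, scipy, OpenCV 4.12 (cv2) and the standard library are available. Lean on these libraries where they do the work, as an engineer would, in place of code of your own. Each camera call takes 0.05 s, during which the arm holds its last target. There are 200 camera calls.

TASK

Clamp all the loose steel specimen plates together in the screw press: draw its carriage out by the fin, lay every plate flat on the carriage in one neat stack, squared up on the white outline, then slide the carriage fully home and screw the knob down until the foot is tight on the stack. The press stands screwed down too low for a stack, so unscrew the knob far enough first; two to four plates are out. Leave the bottle, the reel, the screwdriver and the counter box where they are.

Things in the scene. Friction and masses are not known exactly. Their poses are not given: they have to be found in the camera images.
- press: fixed aluminium C-frame press; origin on the screw's vertical axis at bench level; -x is its front, where the carriage draws out; z up. Base plate x -85 to +90 mm, y +-85 mm, 12 mm high; column behind the stack x +60 to +90 mm, y +-50 mm, up to 100 mm; bridge over the stack x -25 to +85 mm, y +-25 mm, 78 to 100 mm above the bench
- carriage (a joint): how far the carriage is drawn out towards the press's -x, m: 0 fully home against its stop, 0.125 fully out against its other stop; slides with about 2 N of friction and stays where left
- bed (a point): on the carriage: centre of the white 66 x 46 mm outline for the stack, on the flat floor 22 mm above the bench; under the screw when the carriage is home; axes as the press's, long side of the outline along x. The floor is 150 mm wide (y), no side walls, from 110 mm before this point (-x) to a back plate 52 mm behind it, 32 mm high
- fin (a point): on the carriage: grip point of the upright black fin by which it is drawn and pushed, 92 mm in front of bed (-x), 50 mm above the bench; the fin is 12 mm wide (y), 28 mm long (x) and its top is 62 mm above the bench
- knob (a joint): angle of the round knob, rad: grows counter-clockwise seen from above, 0 to 10.4; each radian counter-clockwise raises knob, stem and foot together by 3.18 mm (20 mm a turn), clockwise lowers them; about 0.12 N m of friction, stays where left. At 0 the foot is 4 mm above the carriage's floor
- grip (a point): on the screw's axis at mid-height of the round black knob (diameter 40 mm, 24 mm high, upright axis, to be gripped across from above at any yaw); rises with the knob, 130 mm above the bench at knob angle 0; the knob's underside is then 18 mm above the bridge
- stem: the rising screw stem (14 mm) with the foot at its lower end and the knob at its top; origin as point foot
- foot (a point): centre of the underside of the pressing foot, a steel disc of 36 mm diameter and 10 mm high on the screw's axis; its height is 26 mm above the bench at knob angle 0. The foot can press on plates only (not on the carriage)
- plate1: loose bare steel specimen plate, 60 x 40 mm and 6 mm thick, mass about 110 g, lying flat on the bench; origin: centre of its underside, x along the 60 mm length, y along the 40 mm width, z up through the thickness. May be absent
- plate2: loose bare steel specimen plate, 60 x 40 mm and 6 mm thick, mass about 110 g, lying flat on the bench; origin: centre of its underside, x along the 60 mm length, y along the 40 mm width, z up through the thickness. May be absent
- plate3: loose bare steel specimen plate, 60 x 40 mm and 8 mm thick, mass about 150 g, lying flat on the bench; origin: centre of its underside, x along the 60 mm length, y along the 40 mm width, z up through the thickness. May be absent
- plate4: loose bare steel specimen plate, 60 x 40 mm and 8 mm thick, mass about 150 g, lying flat on the bench; origin: centre of its underside, x along the 60 mm length, y along the 40 mm width, z up through the thickness. May be absent
- bottle: bystander: white plastic bottle, 50 mm across and 110 mm high, standing; origin at its underside
- reel: bystander: grey plastic ring-shaped reel core lying flat, 90 mm across, 20 mm high; origin at its underside
- driver: bystander: screwdriver lying on the bench
- counter: bystander: small black counter box 70 x 50 x 35 mm; origin at its underside
Mind the look-alikes: they are no part of the job. What is shaped like the plate2 but green is not meant. What is shaped like the plate4 but blue is not meant.

How it is judged:
By the outcome, as a careful person would: the job done as asked, in the order asked, and still so for the second after the job is handed in, with the robot touching nothing.
Of plate1, plate2, plate3, plate4 only 2 to 4 are there at a start; the rules pass over those that are not, and their reading is None.
At some moment in a run one of plate1, plate2, plate3, plate4 may be knocked a few centimetres aside while the robot is not near it.
Once in a run the grip may slacken for a moment while it holds something.
It also fails if it takes over 210 s, if anything falls off the work surface, if the arm or the gripper's body presses on something with over 40 N, if the wrist force passes 120 N, or if a joint passes its speed limit or range.

## Working session

There is one attempt and no reset: what is moved stays moved. The work goes in short steps, each a Python script; the robot and the scene stay as the last script left them, time stands still between calls to the robot, and variables do not carry over. Pictures are saved under pics/ and viewed, about 12 in all and at most 16, crops included, and the job is handed in when it is done.

```bash
ls; mkdir -p pics
python3 - <<'E'
from station import env
import cv2
for n in ["scene","side","wrist"]:
    c=env.camera(n); cv2.imwrite(f"pics/a_{n}.png",c["frame"][:,:,::-1]); print(n,{k:v for k,v in c.items() if k!="frame"})
print(env.read_clock(),env.read_tool_rot(),env.read_width())
E
```

```text
pics
scene {'vertical_fov': 46.8580180236992, 'cx': 326.286325186439, 'cy': 196.73303717822026, 'view': array([[ 8.00639028e-01,  5.98653730e-01,  2.43075918e-02,
        -4.12625337e+02],
       [-3.59520139e-01,  4.47575899e-01,  8.18792455e-01,
         1.18570906e+02],
       [ 4.79293665e-01, -6.64296264e-01,  5.73574804e-01,
        -1.86469063e+03],
       [ 0.00000000e+00,  0.00000000e+00,  0.00000000e+00,
         1.00000000e+00]])}
side {'vertical_fov': 48.094971931826095, 'cx': 315.44974853676695, 'cy': 198.86885107673822, 'view': array([[ 9.13469932e-01, -4.06877552e-01, -4.83120433e-03,
        -4.99715103e+02],
       [ 3.16550228e-01,  7.03118067e-01,  6.36726737e-01,
        -2.34019649e+02],
       [-2.55672909e-01, -5.83160048e-01,  7.71074395e-01,
        -1.13594441e+03],
       [ 0.00000000e+00,  0.00000000e+00,  0.00000000e+00,
         1.00000000e+00]])}
wrist {'vertical_fov': 62.73356479716988, 'cx': 317.6947114022943, 'cy': 200.29703819268514, 'view': array([[ 2.86103363e-01, -9.58198345e-01, -8.92747541e-04,
        -5.99900774e+02],
       [ 9.18901302e-01,  2.74633714e-01, -2.83190254e-01,
         3.46074258e+01],
       [ 2.71597612e-01,  8.02013372e-02,  9.59063336e-01,
        -3.91694556e+02],
       [ 0.00000000e+00,  0.00000000e+00,  0.00000000e+00,
         1.00000000e+00]])}
0.15 [-1.79919924e+02 -7.28570407e-03  1.66044370e+01] 92.59681313444776
```

View pics/a_scene.png

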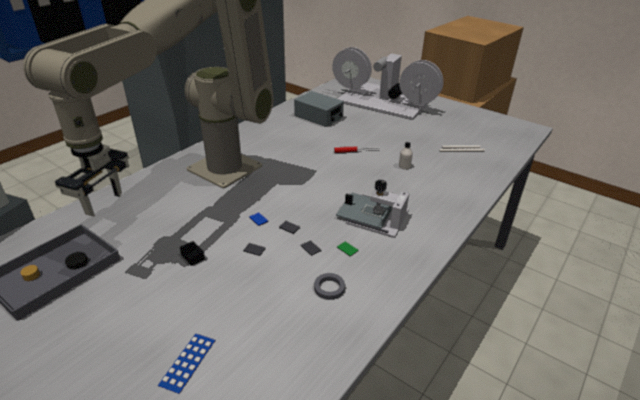

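View pics/a_side.png

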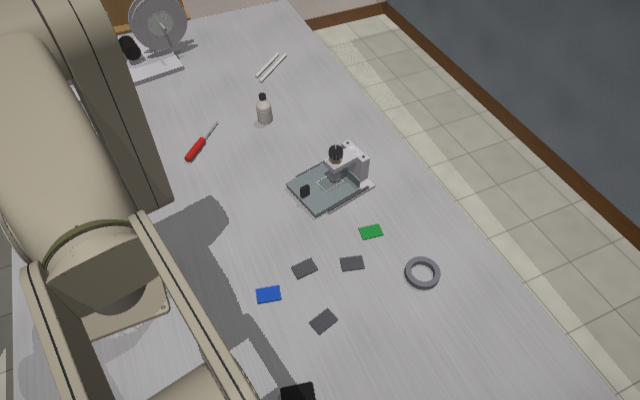

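Scene view: bare plates at (289,227), (255,249) and (311,247). The look-alikes are green (347,248) and blue (259,218). The press is at about (375,210), with its fin at (349,199) and knob at (381,187). Side view: plates at (304,268), (352,263) and (323,321), blue (268,294), green (371,231), fin (305,191), knob (336,153). I'll pick the three dark grey plates.

```bash
cat > h.py <<'E'
from station import env
import numpy as np, cv2
def K(c):
    f=c["frame"].shape[0]/2/np.tan(np.radians(c["vertical_fov"]/2)); return f
def ray(c,u,v):
    V=c["view"]; R,t=V[:3,:3],V[:3,3]; f=K(c)
    return -R.T@t, R.T@np.array([(u-c["cx"])/f,-(v-c["cy"])/f,-1.])
def onz(c,uv,z):
    o,d=ray(c,*uv); return o+d*(z-o[2])/d[2]
def proj(c,p):
    q=c["view"][:3,:3]@np.asarray(p,float)+c["view"][:3,3]; f=K(c)
    return np.array([c["cx"]+f*q[0]/-q[2], c["cy"]-f*q[1]/-q[2]])
def tri(c1,a,c2,b):
    o1,d1=ray(c1,*a);o2,d2=ray(c2,*b)
    s=np.linalg.lstsq(np.c_[d1,-d2],o2-o1,rcond=None)[0]
    p,q=o1+s[0]*d1,o2+s[1]*d2; return (p+q)/2,np.linalg.norm(p-q)
def shot(name,fn=None):
    c=env.camera(name)
    if fn: cv2.imwrite(f"pics/{fn}.png",c["frame"][:,:,::-1])
    return c
E
python3 - <<'E'
from h import *
np.set_printoptions(precision=1,suppress=True)
s=shot("scene");d=shot("side");w=shot("wrist")
for n,a,b in [("p1",(289,227),(304,268)),("p2",(255,249),(323,321)),("p3",(311,247),(352,263)),("blue",(259,218),(268,294)),("green",(347,248),(371,231)),("fin",(349,199),(305,191)),("knobtop",(381,182),(336,149)),("bottle",(405,165),(265,122)),("reel",(329,286),(422,272)),("drv",(346,150),(195,150))]:
    print(n,*tri(s,a,d,b),onz(s,a,5),onz(d,b,5))
o=-w["view"][:3,:3].T@w["view"][:3,3]; print("wristcam",o,"look",-w["view"][2,:3], env.read_eef_pos())
for u in [(0,0),(640,0),(640,400),(0,400)]: print(onz(w,u,0))
E
```

```text
p1 [ 455.8 -131.1    1.9] 0.8076406132276852 [ 458.3 -133.5    5. ] [ 455.  -133.3    5. ]
p2 [ 441.2 -282.1   -1.4] 4.263296861105696 [ 446.5 -284.5    5. ] [ 439.2 -286.8    5. ]
p3 [ 577.9 -167.8    2.7] 4.086832947303111 [ 579.3 -167.2    5. ] [ 576.2 -171.1    5. ]
blue [ 344.3 -161.8    3.3] 4.962807441376975 [ 345.5 -160.2    5. ] [ 343.2 -165.3    5. ]
green [671.8 -99.6   4.1] 1.1867683454761466 [672.3 -99.7   5. ] [ 671.1 -100.8    5. ]
fin [551.1  82.9  40.4] 3.4862669113473466 [523.7 128.    5. ] [561.4 109.    5. ]
knobtop [658.  106.2 144.6] 2.8557142043829287 [556.2 300.7   5. ] [723.5 232.4   5. ]
bottle [564.4 470.2  -1.3] 15.074898368087855 [566.7 473.8   5. ] [558.8 452.    5. ]
reel [ 727.6 -271.     8.4] 0.10068976686335634 [ 725.7 -268.4    5. ] [ 729.3 -269.5    5. ]
drv [305.8 420.2   4.3] 4.422356808865869 [305.5 423.    5. ] [305.1 416.2   5. ]
wristcam [ 246.2 -553.   385.4] look [-0.3 -0.1 -1. ] [ 171.4 -574.8  302.4]
[ 250.5 -207.6    0. ]
[ 440.5 -844.     0. ]
[  -23.  -1135.6     0. ]
[-296.6 -219.9    0. ]
```

Run:
```python
from h import *
np.set_printoptions(precision=1,suppress=True)
env.goto([470,-190,300],[180,0,0])
c=shot("wrist","b_plates"); np.save("pics/b.npy",c,allow_pickle=True)
env.goto([560,90,300],[180,0,12])
c=shot("wrist","b_press"); np.save("pics/c.npy",c,allow_pickle=True)
print(env.read_joints(),env.read_clock())
```

```text
[ 3.8  2.5 90.9 -0.  86.7 81.9] 3.3083
```

View pics/b_plates.png

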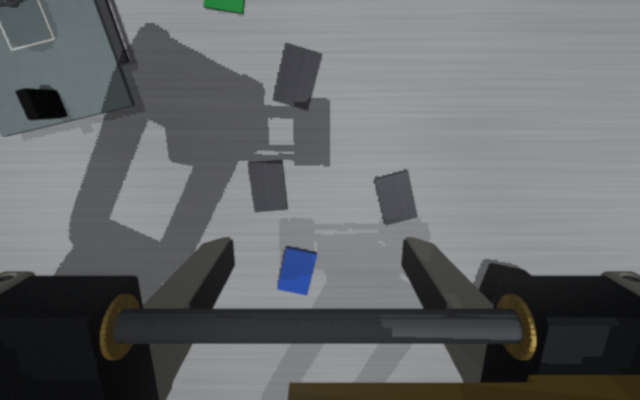

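View pics/b_press.png

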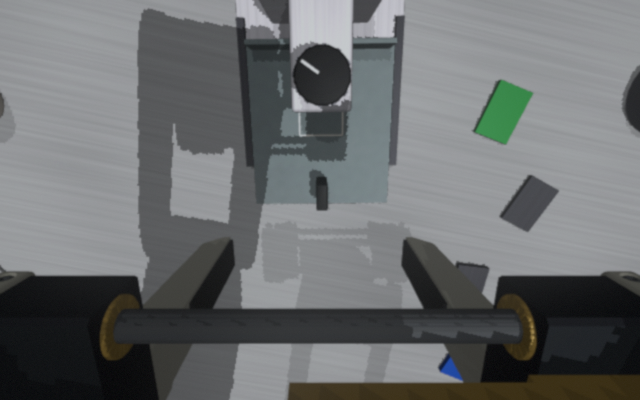

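The two wrist views show three bare plates only, at (298,76), (268,186) and (396,197), plus blue (297,271) and green. In the press view the knob is at (322,74), with a white mark pointing upper left. The fin is at (322,193), the outline corner is around (300,135), and the carriage front edge is at row 203.

```bash
cat >> h.py <<'E'
def dark_rects(c,lo=40,hi=3500,amin=800,roi=None,thr=None):
    """dark neutral blobs -> minAreaRect list"""
    f=c["frame"].astype(int); m=((f.max(2)<thr)&(f.max(2)-f.min(2)<25)).astype(np.uint8)*255
    m=cv2.morphologyEx(m,cv2.MORPH_OPEN,np.ones((3,3)))
    cs,_=cv2.findContours(m,cv2.RETR_EXTERNAL,cv2.CHAIN_APPROX_NONE)
    return [(k,cv2.minAreaRect(k)) for k in cs if amin<cv2.contourArea(k)<hi]
E
python3 - <<'E'
from h import *
np.set_printoptions(precision=1,suppress=True)
b=np.load("pics/b.npy",allow_pickle=True).item();c=np.load("pics/c.npy",allow_pickle=True).item()
for uv in [(298,70),(268,186),(396,195),(215,100),(310,140),(450,150)]: print(uv,b["frame"][uv[1],uv[0]])
for thr in (75,85,95):
  print(thr)
  for k,r in dark_rects(b,thr=thr):
    P=np.array([onz(b,p,7)[:2] for p in cv2.boxPoints(r)]); e=P[1]-P[0];g=P[2]-P[1]
    print(np.array(r[0]),P.mean(0),np.linalg.norm(e),np.linalg.norm(g),np.degrees(np.arctan2(*(e if e@e>g@g else g)[::-1])))
# press
A,B=onz(c,(258,203),22),onz(c,(388,203),22); print("front edge",A,B,np.linalg.norm(B-A),np.degrees(np.arctan2(*(A-B)[1::-1]))-90)
im=c["frame"]; m=(im.max(2)<60).astype(np.uint8); m[:40]=0;m[110:]=0;m[:,:285]=0;m[:,360:]=0
ks,_=cv2.findContours(m,0,2);k=max(ks,key=cv2.contourArea);(x,y),rr=cv2.minEnclosingCircle(k);print("knob px",x,y,rr)
for z in (142,150,158):
  q=[onz(c,p,z) for p in ((x-rr,y),(x+rr,y))]; print(z,onz(c,(x,y),z),"dia",np.linalg.norm(q[0]-q[1]))
print("fin top",onz(c,(322,180),62))
big=cv2.resize(im[0:240,200:430],None,fx=2.6,fy=2.5,interpolation=cv2.INTER_CUBIC);cv2.imwrite("pics/c_crop.png",big[:,:,::-1])
E
```

```text
(298, 70) [65 67 72]
(268, 186) [70 71 76]
(396, 195) [78 79 83]
(215, 100) [87 88 90]
(310, 140) [88 89 90]
(450, 150) [141 143 146]
75
[ 41.4 103. ] [548.2 111.6] 53.75331042865814 35.43376743371234 -83.82511163913104
[296.8  77.3] [ 574.2 -169.3] 61.44433966885977 38.342077463563065 -15.537800228923013
[118.9  58.7] [590.7  19. ] 42.3532152366356 118.2283837946214 175.6985273409115
85
[267.2 184.4] [ 455.8 -132.4] 39.314880821363424 61.25039068847851 -175.90978832294337
[ 41.4 103.1] [548.1 111.6] 52.8411432541963 37.035495115648935 -81.37841516503744
[296.7  77.3] [ 574.2 -169.2] 62.423756496631825 40.12797009327767 -15.58363565811741
[115.2  58.3] [591.   22.7] 45.20678534844199 117.48535788234898 -178.6048798645982
95
[395.3 197. ] [ 440.3 -284.5] 39.664492835941026 60.81836692162003 -162.55758889407517
[ 41.5 102.6] [548.7 111.5] 56.06674269421136 36.962712257627146 -84.73188817693361
front edge [514.7 148.4  22. ] [545.7   2.1  22. ] 149.5538617636083 11.929954606333723
knob px 321.0 74.92500305175781 30.339937210083008
142 [655.3 105.8 142. ] dia 41.77166267442962
150 [654.7 105.8 150. ] dia 40.38530134810683
158 [654.  105.7 158. ] dia 38.9989400217841
fin top [565.3  84.6  62. ]
```

View pics/c_crop.png

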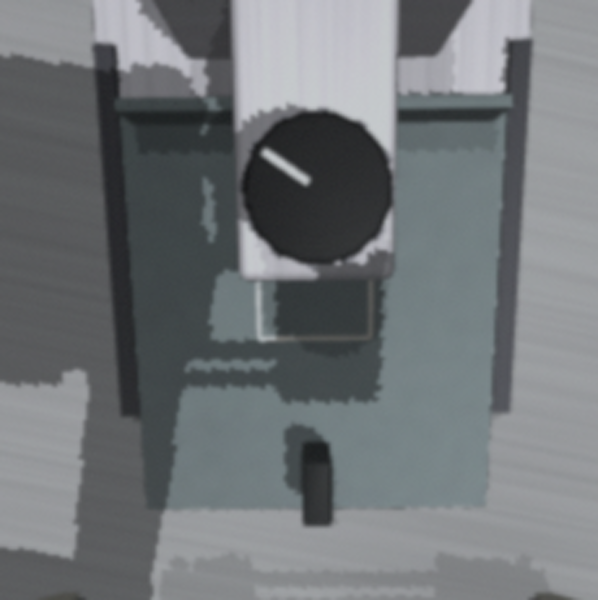

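Run:
```python
from h import *
np.set_printoptions(precision=1,suppress=True)
def rot(d): d=np.radians(d); return np.array([[np.cos(d),-np.sin(d)],[np.sin(d),np.cos(d)]])
k=np.array([655,105.8]); cs=[]
for yaw in (12,192):
    u=rot(yaw)@[1,0]; p=k-60*u
    env.goto([*p,300],[180,0,yaw]); c=shot("wrist",f"d_{yaw}"); np.save(f"pics/d_{yaw}.npy",c,allow_pickle=True)
    im=c["frame"]; q=proj(c,[*k,146]); m=(im.max(2)<60).astype(np.uint8); M=np.zeros_like(m); cv2.circle(M,tuple(int(t) for t in q),48,1,-1); m&=M
    ks,_=cv2.findContours(m,0,2);kk=max(ks,key=cv2.contourArea);(x,y),r=cv2.minEnclosingCircle(kk)
    cs.append(onz(c,(x,y),146)); print(yaw,q,(x,y,r),cs[-1],[np.linalg.norm(onz(c,(x-r,y),z)-onz(c,(x+r,y),z)) for z in (142,150)])
k=np.mean(cs,0)[:2]; print("knob",k)
env.set_gripper(0,10)
env.goto([*k,260],[180,0,192])
z=[]
hit=env.move_linear([*k,215],vel=25,contact_N=4); print(hit,"top z=",env.read_eef_pos()[2]-84,env.read_force())
env.move_linear([*k,260]); env.set_gripper(93); print(env.read_clock())
```

```text
12 [313.9 130.1] (314.5401611328125, 130.3185577392578, 28.425294876098633) [655.  105.4 146. ] [np.float64(40.92029350351297), np.float64(39.56046027275389)]
192 [318.6 132.7] (318.0517272949219, 131.4310302734375, 27.500234603881836) [654.2 105.2 146. ] [np.float64(39.70224406114521), np.float64(38.38553755464655)]
knob [654.6 105.3]
True top z= 145.41557826384766 [0.4 0.5 7.7]
11.1667
```

View pics/d_192.png

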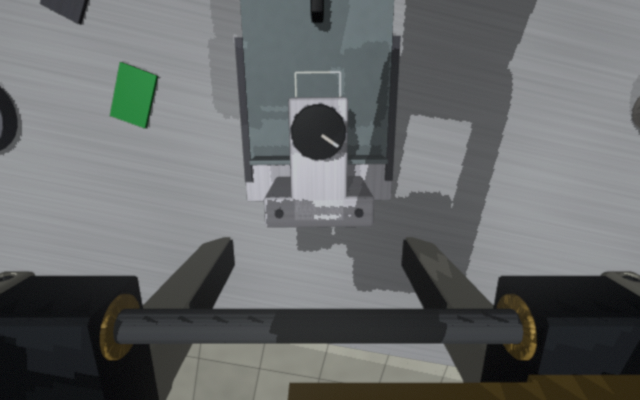

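Press view from the far side: knob at (318,131), outline front edge at row 72 and columns 295–341, so press yaw is about 12°. The knob top by touch is at 145.4 mm, which puts the knob at about 1.07 rad. Next I unscrew it by about 7.3 rad in two strokes.

```bash
cat >> h.py <<'E'
KN=np.array([654.6,105.3])
def stroke(z0,yaw0,dyaw,step=35,force=40,tmax=None):
    """grip knob with grip point at z0, turn dyaw deg (ccw +) following pitch. returns (turned, log)"""
    env.set_gripper(75); env.goto([*KN,z0+65+40],[180,0,yaw0]); env.move_linear([*KN,z0+65],vel=100)
    env.set_gripper(0,force); n=int(np.ceil(abs(dyaw)/step)); log=[]; done=0
    for i in range(1,n+1):
        a=dyaw*i/n; env.goto([*KN,z0+65+np.radians(a)*3.18],[180,0,yaw0+a]); done=a
        log.append((round(a),round(env.read_joints()[5]),env.read_force().round(1).tolist(),round(float(env.read_ft_torque()[2]),2),round(env.read_width(),1)))
        if tmax and abs(log[-1][3])>tmax: break
    return done,log
def unhand():
    p=env.read_eef_pos(); env.set_gripper(75); env.move_linear([p[0],p[1],p[2]+45],vel=150)
E
python3 - <<'E'
from h import *
z=133.4
for s in range(2):
    d,log=stroke(z,25,209); z+=np.radians(d)*3.18; print(*log,sep="\n"); unhand(); print(z,env.read_clock())
# touch to verify height
env.set_gripper(0,10); p=env.read_eef_pos(); hit=env.move_linear([*KN,z+84],vel=30,contact_N=4); print(hit,"top",env.read_eef_pos()[2]-84,"expected",z+12)
env.move_linear([*KN,290]); env.set_gripper(93)
E
```

```text
(35, 35, [2.0, -0.9, 1.7], 0.11, 39.5)
(70, 0, [5.3, -1.2, -0.8], 0.12, 39.5)
(104, -35, [7.4, -0.6, -2.9], 0.16, 39.4)
(139, -69, [7.7, 1.2, -3.2], 0.15, 39.5)
(174, -104, [8.8, 2.8, -2.6], 0.12, 39.4)
(209, -139, [6.1, 4.4, -1.0], 0.16, 39.5)
144.99980727460473 20.4
(35, 35, [2.4, -1.2, 1.7], 0.13, 39.5)
(70, 0, [5.9, -1.3, -0.7], 0.09, 39.3)
(104, -35, [6.6, -0.0, -1.3], 0.13, 39.6)
(139, -69, [7.5, 0.9, -2.6], 0.16, 39.3)
(174, -104, [8.6, 2.7, -2.1], 0.1, 39.6)
(209, -139, [6.2, 4.8, -1.0], 0.19, 39.1)
156.59961454920943 29.8917
True top 168.60631636881192 expected 168.59961454920943
```

The knob height matches exactly, so it's at about 8.36 rad and the foot is 30.6 mm over the floor. Next I locate the fin and draw the carriage out.

Run:
```python
from h import *
np.set_printoptions(precision=1,suppress=True)
K0=KN
def pf(p,yaw=12):
    a=np.radians(yaw); d=np.asarray(p)[:2]-K0; return np.array([d@[np.cos(a),np.sin(a)],d@[-np.sin(a),np.cos(a)]])
c=np.load("pics/c.npy",allow_pickle=True).item()
print("fin top",onz(c,(322,197.6),62),pf(onz(c,(322,197.6),62)))
g=lambda x,y:(200+(x-.5)/2.6,(y-.5)/2.5)
for n,p,z in [("frontL",g(147,508),22),("frontR",g(487,508),22),("outL",g(258,338),22),("outR",g(371,338),22),("backL",g(118,97),32),("backR",g(513,97),32)]: print(n,pf(onz(c,p,z)))
```

```text
fin top [547.4  80.7  62. ] [-110.    -1.8]
frontL [-127.8   73.1]
frontR [-128.   -77.3]
outL [-50.9  22.7]
outR [-50.9 -24.4]
backL [42.5 73.1]
backR [ 42.4 -74.9]
```

Run:
```python
from h import *
np.set_printoptions(precision=1,suppress=True)
a=np.radians(12.2); u=np.array([np.cos(a),np.sin(a)]); v=np.array([-u[1],u[0]])
f=KN-110*u-1.0*v
env.set_gripper(60); env.goto([*f,190],[180,0,192.2]); env.move_linear([*f,115],vel=100,contact_N=8)
env.set_gripper(0,30); print("w",env.read_width(),env.read_force(),env.read_eef_pos())
t=f-111*u; hit=env.move_linear([*t,115],vel=60,contact_N=15); p=env.read_eef_pos(); print(hit,p,env.read_force(),"w",env.read_width(),"moved",(p[:2]-f)@u)
env.set_gripper(60); print(env.read_force(),env.read_eef_pos()); env.move_linear([p[0],p[1],190])
b=KN-125*u; q=b+60*u; env.goto([*q,260],[180,0,192.2]); c=shot("wrist","e_bed"); np.save("pics/e.npy",c,allow_pickle=True)
env.goto([430,-190,300],[180,0,0]); c=shot("wrist","e_pl"); np.save("pics/epl.npy",c,allow_pickle=True)
for k,r in dark_rects(c,thr=85)+dark_rects(c,thr=95):
    P=np.array([onz(c,p,7)[:2] for p in cv2.boxPoints(r)]); e=P[1]-P[0];g=P[2]-P[1]
    print(np.array(r[0]),P.mean(0),np.linalg.norm(e),np.linalg.norm(g),np.degrees(np.arctan2(*(e if e@e>g@g else g)[::-1])))
print(env.read_clock())
```

```text
w 11.664732255202699 [-1.9  4.8  1.7] [547.1  81.9 115. ]
True [442.2  58.7 115. ] [2.7 0.2 1.3] w 11.566923759496055 moved -107.41235542693259
[ 0.2 -0.1  0.6] [441.7  59.2 114.3]
[266.6 150.6] [ 455.6 -132.4] 42.093467444565285 59.58399785125708 -176.30874175694404
[296.4  35.6] [ 575.2 -168.4] 59.51915786983595 38.70037399019581 -17.596743592125854
[47.8 11.6] [597.6  85.5] 109.0104864737595 13.736783195353045 -77.54026079882784
[266.3 149.9] [ 456.3 -132. ] 44.653734820844946 63.002886032888455 -176.26398960258422
[420.7 136.4] [ 472.  -307.4] 39.68162605728095 59.55347047777704 -162.8183657036485
[296.6  35.5] [ 575.2 -168.6] 60.37422034915394 39.588815346421455 -17.198824207654177
[47.8 11.6] [597.6  85.5] 108.99235192685586 14.578769589937178 -77.482460694019
43.1083
```

View pics/e_bed.png

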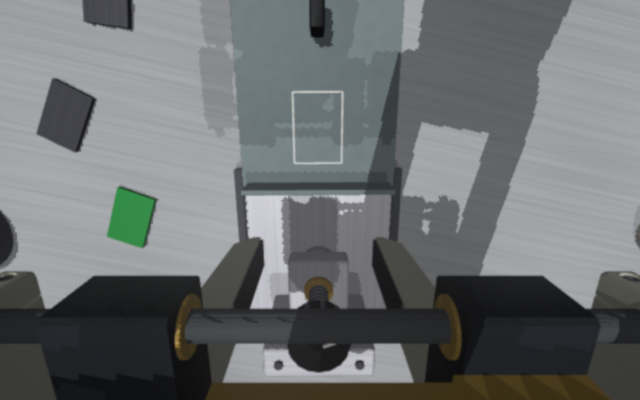

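View pics/e_pl.png

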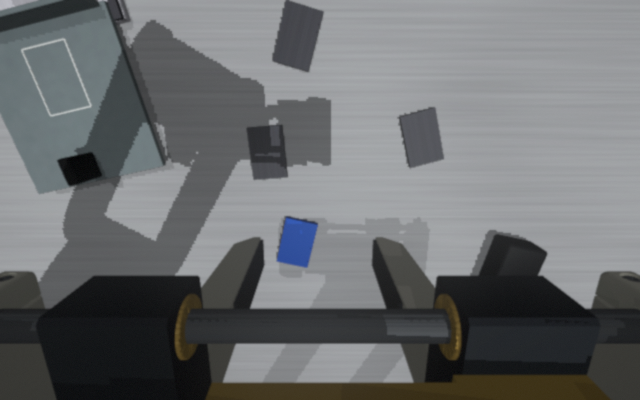

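The third plate was knocked to (421,136) in the new view, which is (472,−307) in the world frame. The bed outline is clear at columns 293–343, rows 91–163, and the carriage is fully out. Next I measure the bed and pick the first plate.

```bash
cat >> h.py <<'E'
def bed_pose(c,thr=25,roi=(80,175,283,353)):
    im=c["frame"]; r0,r1,c0,c1=roi
    g=im[r0:r1,c0:c1].min(2).astype(np.uint8)
    th=cv2.morphologyEx(g,cv2.MORPH_TOPHAT,np.ones((7,7))); m=(th>thr).astype(np.uint8)
    n,l,st,_=cv2.connectedComponentsWithStats(m,connectivity=8); i=1+np.argmax(st[1:,2]*st[1:,3])
    pts=np.argwhere(l==i)[:,::-1]+[c0,r0]
    return rectworld(c,cv2.minAreaRect(pts.astype(np.float32)),22)
def rectworld(c,r,z):
    P=np.array([onz(c,p,z)[:2] for p in cv2.boxPoints(r)]).astype(np.float32)
    (x,y),(w,h),a=cv2.minAreaRect(P)
    if w<h: w,h,a=h,w,a+90
    return np.array([x,y]),w,h,(a+90)%180-90
def tooldir(y): return np.array([np.cos(np.radians(y)),np.sin(np.radians(y))])
def look_plate(p,yaw,z=7,fn=None,h=260):
    env.goto([*(p-60*tooldir(yaw)),h],[180,0,yaw]); c=shot("wrist",fn)
    best=None
    for thr in (62,70,76,80,83,86,90,95,100):
        for k,r in dark_rects(c,thr=thr,amin=1200,hi=6000):
            q=rectworld(c,r,z); e=abs(q[1]-61)+abs(q[2]-40.5)+0.2*np.linalg.norm(q[0]-p)
            if best is None or e<best[0]: best=(e,thr,*q)
    return c,best
def pick(p,yaw,ztip=1.5):
    env.set_gripper(62); env.goto([*p,84+45],[180,0,yaw]); env.move_linear([*p,84+ztip],vel=80,contact_N=10)
    env.set_gripper(0,35); w=env.read_width(); env.move_linear([*p,84+60],vel=100); return w,env.read_width()
def place(b,yaw,H,ztip=1.5):
    zt=22+H+84+ztip
    env.goto([*b,zt+45],[180,0,yaw]); w=env.read_width(); env.move_linear([*b,zt+8],vel=80)
    env.dwell(.2); hit=env.move_linear([*b,zt-4],vel=15,contact_N=3); z=env.read_eef_pos()[2]
    env.set_gripper(58); p=env.read_eef_pos(); env.move_linear([*b,zt+70],vel=100)
    return w,hit,"thick below est",z-zt,p
E
python3 - <<'E'
from h import *
np.set_printoptions(precision=1,suppress=True)
c=np.load("pics/e.npy",allow_pickle=True).item(); print("bed",bed_pose(c))
fin=np.array([441.8,59.]); print("bed by fin",fin+92*tooldir(12.2), "by knob",KN-125*tooldir(12.2))
c,b=look_plate(np.array([456,-132.2]),184,fn="f1"); print(b,env.read_clock())
E
```

```text
bed (array([533.1,  77.8]), 68.896728515625, 51.03059005737305, 12.2347412109375)
bed by fin [531.7  78.4] by knob [532.4  78.9]
(np.float64(2.525306066430265), 95, array([ 454.2, -131.9]), 59.28709411621094, 40.949981689453125, 3.994321584701538) 45.7167
```

Run:
```python
from h import *
np.set_printoptions(precision=1,suppress=True)
B=np.array([532.6,78.3])
print(pick(np.array([454.4,-131.9]),184)); print(place(B,192.2,0)); 
env.goto([*(B+60*tooldir(12.2)),260],[180,0,192.2]); c=shot("wrist","g1"); np.save("pics/g1.npy",c,allow_pickle=True)
cv2.imwrite("pics/g1c.png",cv2.resize(c["frame"][60:220,220:420,::-1],None,fx=3,fy=3,interpolation=cv2.INTER_CUBIC))
c,b=look_plate(np.array([575.2,-168.5]),162.6,fn="f2"); print(b,env.read_clock())
```

```text
(39.17278815136082, 39.341397256654666)
(39.72245035260965, True, 'thick below est', np.float64(-1.144154879071536), array([532.5,  78.2, 106.4]))
(np.float64(2.1766703646885857), 95, array([ 574.9, -169. ]), 59.41469192504883, 40.972103118896484, -17.284820556640625) 53.8833
```

View pics/g1c.png

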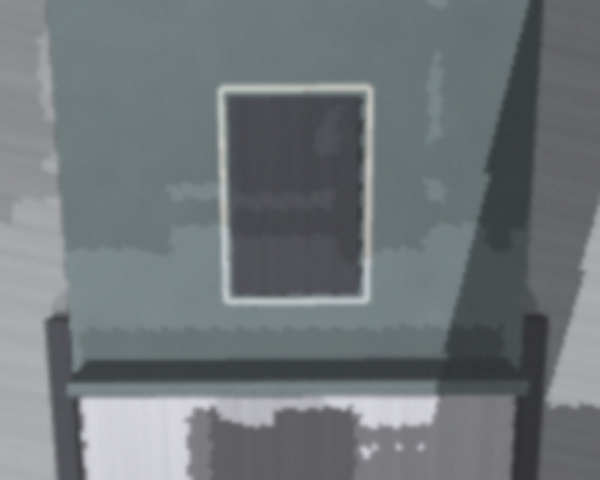

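Plate 1 sits centred in the outline, with the dark rectangle at about (228–363, 95–298) in the crop. On to the second plate.

Run:
```python
from h import *
np.set_printoptions(precision=1,suppress=True)
B=np.array([532.6,78.3])
print(pick(np.array([574.9,-169.0]),162.7)); print(place(B,192.2,8)); 
env.goto([*(B+60*tooldir(12.2)),260],[180,0,192.2]); c=shot("wrist","g2"); np.save("pics/g2.npy",c,allow_pickle=True)
cv2.imwrite("pics/g2c.png",cv2.resize(c["frame"][60:220,220:420,::-1],None,fx=3,fy=3,interpolation=cv2.INTER_CUBIC))
c,b=look_plate(np.array([472,-307.4]),197.2,fn="f3"); print(b,env.read_clock())
```

```text
(39.72820979311742, 39.37091604536363)
(39.59052281624299, True, 'thick below est', np.float64(-1.133457278456305), array([531.7,  78.3, 113.4]))
(np.float64(2.832250828410549), 83, array([ 470.4, -308.6]), 58.587623596191406, 40.47495651245117, 15.2987699508667) 62.475
```

View pics/g2c.png

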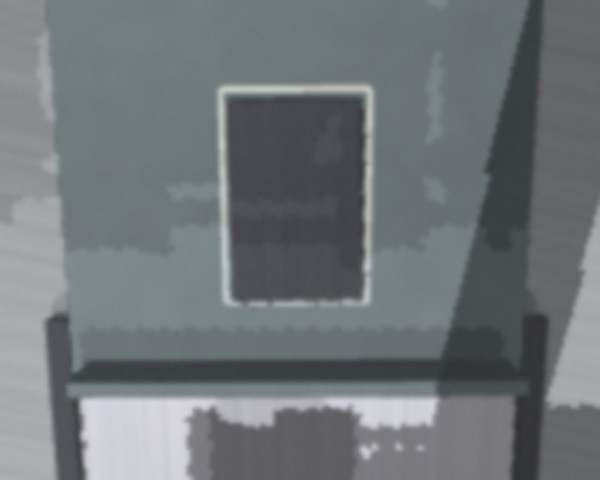

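The second plate lies flush on the first, at (228–365, 95–302) in the crop. The contact height shows the first plate is 8 mm thick. On to the third.

Run:
```python
from h import *
np.set_printoptions(precision=1,suppress=True)
B=np.array([532.6,78.3])
print(pick(np.array([470.8,-308.2]),196.5)); print(place(B,192.2,15)); 
env.goto([*(B+60*tooldir(12.2)),260],[180,0,192.2]); c=shot("wrist","g3")
s=shot("side","g3s"); a=c["frame"][60:220,220:420,::-1]; q=s["frame"][120:280,220:420,::-1]
cv2.imwrite("pics/g3c.png",cv2.resize(np.hstack([a,q]),None,fx=2,fy=2,interpolation=cv2.INTER_CUBIC))
print(env.read_clock())
```

```text
(39.40816350853919, 38.986209962038366)
(39.7652729669983, True, 'thick below est', np.float64(-2.1248488944024757), array([531.6,  78.3, 119.3]))
70.15
```

View pics/g3c.png

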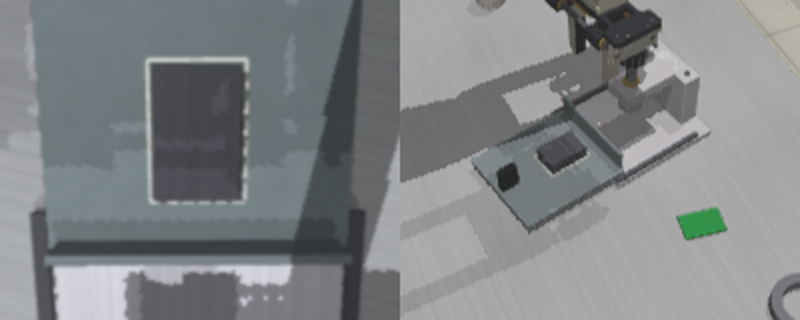

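The stack of three is square on the outline. Now I push the carriage home.

Run:
```python
from h import *
np.set_printoptions(precision=1,suppress=True)
u=tooldir(12.2); f=np.array([441.8,59.0])
env.set_gripper(50); env.goto([*f,190],[180,0,192.2]); env.move_linear([*f,115],vel=100,contact_N=8)
env.set_gripper(0,30); print(env.read_width(),env.read_force())
t=f+115*u; print(env.move_linear([*t,115],vel=45,contact_N=15), env.read_eef_pos(),env.read_width())
t=f+129*u; print(env.move_linear([*t,115],vel=12,contact_N=14)); p=env.read_eef_pos(); print(p,(p[:2]-f)@u,env.read_force(),env.read_width())
env.set_gripper(50); p=env.read_eef_pos(); print((p[:2]-f)@u); env.move_linear([p[0],p[1],200])
k=KN; env.goto([*(KN+20*u),290],[180,0,192.2]); c=shot("wrist","h1")
s=shot("side"); a=c["frame"][0:200,220:420,::-1]; q=s["frame"][100:300,250:450,::-1]
cv2.imwrite("pics/h1c.png",cv2.resize(np.hstack([a,q]),None,fx=2,fy=2,interpolation=cv2.INTER_CUBIC)); print(env.read_clock())
```

```text
11.708386017692122 [ 0.1 -2.6  1.3]
False [554.4  83.6 115.1] 11.6821352903207
True
[563.4  85.6 115.1] 124.51135417997004 [-0.8  0.1  4.6] 11.884841874794688
124.28915871509071
78.65
```

View pics/h1c.png

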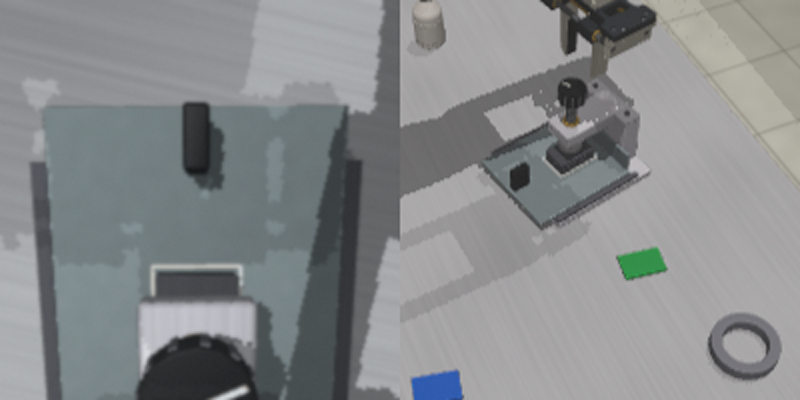

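Run:
```python
from h import *
np.set_printoptions(precision=2,suppress=True)
u=tooldir(12.2); f=np.array([563.2,85.5])
env.set_gripper(50); env.goto([*f,190],[180,0,192.2]); env.move_linear([*f,115],vel=100,contact_N=8)
env.set_gripper(0,50); t=f+6*u; print(env.move_linear([*t,115],vel=8,contact_N=25)); p=env.read_eef_pos(); print(p,(p[:2]-f)@u,env.read_width())
env.set_gripper(50); p=env.read_eef_pos(); print((p[:2]-f)@u); env.move_linear([p[0],p[1],250])
z0=156.6; y0=232
d,log=stroke(z0,y0,-140,force=60); print(*log,sep="\n")
a=d
while a>-262:
    a-=6; env.goto([*KN,z0+65+np.radians(max(a,-195))*3.18],[180,0,y0+a])
    t=env.read_ft_torque()[2]; print(a,round(t,2),env.read_force(),round(env.read_width(),1))
    if abs(t)>0.55: break
print(env.read_clock())
```

```text
True
[563.71  85.7  115.06] 0.5410239637136842 11.653681722949804
-0.08973240949628178
(-35, -102, [-0.7, 1.3, 2.4], -0.18, 39.2)
(-70, -68, [-0.4, 6.5, 2.5], -0.15, 39.0)
(-105, -33, [1.7, 7.2, 1.3], -0.18, 39.4)
(-140, 2, [2.6, 7.7, -0.6], -0.1, 39.0)
-146.0 -0.12 [3.2  7.16 0.37] 39.1
-152.0 -0.13 [ 4.54  7.1  -0.83] 39.3
-158.0 -0.15 [ 4.79  7.3  -0.61] 39.2
-164.0 -0.07 [ 5.4   7.55 -0.32] 38.9
-170.0 -0.12 [ 4.76  7.23 -0.6 ] 38.8
-176.0 -0.16 [ 6.17  6.55 -0.51] 38.7
-182.0 -0.12 [ 5.71  6.   -1.56] 39.0
-188.0 -0.01 [ 6.25  6.98 -1.67] 38.8
-194.0 0.17 [ 7.47  6.69 -1.51] 39.4
-200.0 0.29 [ 7.69  6.35 -1.53] 39.4
-206.0 0.42 [ 9.55  6.67 -3.28] 39.1
-212.0 0.65 [ 8.88  7.02 -3.93] 39.2
91.5
```

Contact started at about −190°, which matches a 20 mm stack, and the torque now rises steadily. I'll tighten a little more, release, and check.

Run:
```python
from h import *
np.set_printoptions(precision=2,suppress=True)
z0=156.6; y0=232; a=-212
while a>-236:
    a-=6; env.goto([*KN,z0+65+np.radians(-195)*3.18],[180,0,y0+a])
    t=env.read_ft_torque()[2]; print(a,round(t,2),env.read_force(),round(env.read_width(),1))
    if abs(t)>0.9: break
unhand(); p=env.read_eef_pos()
env.set_gripper(0,10); z=z0+12-10.6
hit=env.move_linear([*KN,z+84-8],vel=30,contact_N=4); top=env.read_eef_pos()[2]-84; print(hit,"top",top,"foot over floor",4+top-142)
env.move_linear([*KN,290]); env.set_gripper(60)
u=tooldir(12.2); env.goto([*(KN-220*u),300],[180,0,12.2]); c=shot("wrist"); s=shot("side"); sc=shot("scene","fin_scene")
a=c["frame"][0:200,220:420,::-1]; q=s["frame"][100:300,250:450,::-1]
cv2.imwrite("pics/i.png",cv2.resize(np.hstack([a,q]),None,fx=2,fy=2,interpolation=cv2.INTER_CUBIC)); print(env.read_clock())
```

```text
-218 0.75 [ 9.97  6.3  -4.54] 39.5
-224 0.95 [ 9.03  5.6  -5.56] 39.3
True top 158.2012076541883 foot over floor 20.201207654188295
97.525
```

View pics/i.png

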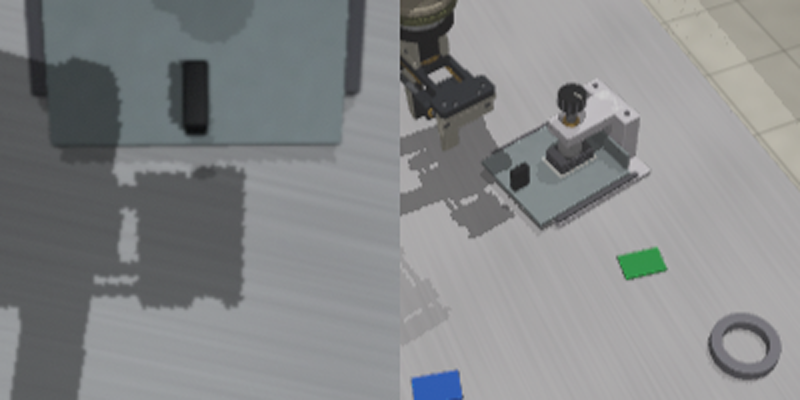

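View pics/fin_scene.png

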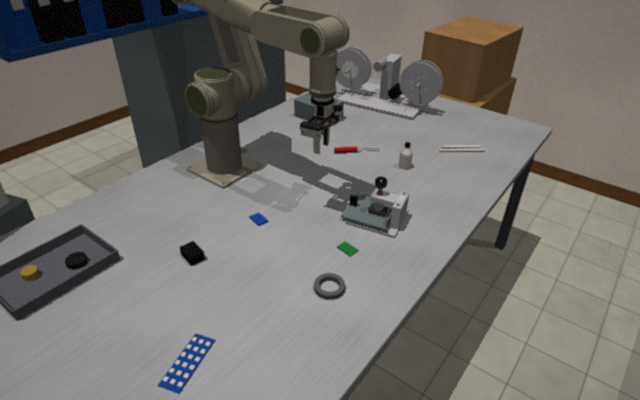

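The foot is 20.2 mm over the floor on a 20 mm stack. No plates are left on the bench, and the bystanders and look-alikes haven't moved. Handing in.

```bash
python3 -c "
from station import env
env.job_done(); print(env.read_clock())"
```

```text
the job is handed in; nothing more can be done
the job is handed in; nothing more can be done
```

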